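Change the batch in a seed propagator and close it

TASK

Change the batch in the seed propagator: move every pot with a seedling out into the black grow-on tray, put the freshly sown pots from the bench into the propagator beside the bare ones that stay there, all upright on the floor of the tray or base. Then lower the glazed lid gently until it is fully shut, and after that press the green mist button right down to start the misting. Do not disturb the bottle, the beaker or the jar.

Things in the scene. Friction and masses are not known exactly. Their poses are not given: they have to be found in the camera images.
- propagator: fixed: a blue open base 200 mm (its x) by 320 mm (its y), 70 mm high, walls and floor 6 mm thick, a glazed roof-shaped lid hinged along the top of its far (+x) wall. Origin at the centre of the base's underside, on the bench. Left or right of the robot, turned at most 0.1 rad. Room inside for six pots: two rows (x -55, +10 mm) of three (y -95, 0, +95 mm)
- lid (a joint): lid angle in rad: 0 shut, resting on the base; 1.57 upright; 1.75 its stop. Starts open at 1.52 to 1.65. The hinge is stiff (0.66 N m of friction): the 450 g lid stays wherever it is left and takes about 1 to 5 N at the handle to move. The lid is 200 by 320 mm; its ridge runs along y, 65 mm above its rim
- lid_handle (a point): middle of the lid's handle, a round black bar 12 mm thick, 102 mm long, parallel to the propagator's y, on two end posts (78 mm free between them) 35 mm out from the lid's front rim. 235 mm from the hinge line and 6 mm above it when shut. Moves with the lid: on top when it stands open; in front of the base when shut, with 29 mm free between bar and base
- lid_hinge (a point): middle of the lid's hinge line, along the propagator's y: at x +100, y 0, z 70.5 mm in the propagator's frame
- mist_button (a joint): travel in m of the round green mist button on the control box: 0 up, 0.006 fully down; it springs back, and needs about 5 N to go fully down. It has worked when it passes 0.004
- mist_button_top (a point): centre of the top of the green button (28 mm across), on a grey control box (75 by 60 mm, 45 mm high) that adjoins the propagator's +y wall; 63 mm above the bench at x -60, y +190 mm in the propagator's frame. Press straight down
- grow_tray: the fixed grow-on tray: a low black open tray with a pale green mat, 150 mm (its x) by 270 mm (its y), 30 mm high, walls and floor 4 mm thick; origin at the centre of its underside, on the bench. It stands on the other side of the robot's midline from the propagator
- sprouted1: a round terracotta-coloured nursery pot with a brown fibre plug; 52 mm high, its top 16 mm a straight rim band 54 mm across (the place to grip), 48 mm across below it, about 110 g; origin at the centre of its underside, z up. A green seedling stands in it, leaves up to 80 mm above the pot's underside. Two or three such pots stand in the propagator at the start; None if absent
- sprouted2: a round terracotta-coloured nursery pot with a brown fibre plug; 52 mm high, its top 16 mm a straight rim band 54 mm across (the place to grip), 48 mm across below it, about 110 g; origin at the centre of its underside, z up. A green seedling stands in it, leaves up to 80 mm above the pot's underside. Two or three such pots stand in the propagator at the start; None if absent
- sprouted3: a round terracotta-coloured nursery pot with a brown fibre plug; 52 mm high, its top 16 mm a straight rim band 54 mm across (the place to grip), 48 mm across below it, about 110 g; origin at the centre of its underside, z up. A green seedling stands in it, leaves up to 80 mm above the pot's underside. Two or three such pots stand in the propagator at the start; None if absent
- waiting1: a round terracotta-coloured nursery pot with a brown fibre plug; 52 mm high, its top 16 mm a straight rim band 54 mm across (the place to grip), 48 mm across below it, about 110 g; origin at the centre of its underside, z up. Bare: nothing has come up yet. One or two such pots stand in the propagator at the start, among the sprouted ones; None if absent
- waiting2: a round terracotta-coloured nursery pot with a brown fibre plug; 52 mm high, its top 16 mm a straight rim band 54 mm across (the place to grip), 48 mm across below it, about 110 g; origin at the centre of its underside, z up. Bare: nothing has come up yet. One or two such pots stand in the propagator at the start, among the sprouted ones; None if absent
- sown1: a round terracotta-coloured nursery pot with a brown fibre plug; 52 mm high, its top 16 mm a straight rim band 54 mm across (the place to grip), 48 mm across below it, about 110 g; origin at the centre of its underside, z up. Bare: freshly sown. Two or three such pots stand on the bench in a row on the robot's side of the grow-on tray; None if absent
- sown2: a round terracotta-coloured nursery pot with a brown fibre plug; 52 mm high, its top 16 mm a straight rim band 54 mm across (the place to grip), 48 mm across below it, about 110 g; origin at the centre of its underside, z up. Bare: freshly sown. Two or three such pots stand on the bench in a row on the robot's side of the grow-on tray; None if absent
- sown3: a round terracotta-coloured nursery pot with a brown fibre plug; 52 mm high, its top 16 mm a straight rim band 54 mm across (the place to grip), 48 mm across below it, about 110 g; origin at the centre of its underside, z up. Bare: freshly sown. Two or three such pots stand on the bench in a row on the robot's side of the grow-on tray; None if absent
- wash_bottle: bystander: white bottle with a red cap, 56 mm across, 150 mm high, beyond the work, near the middle; origin at the centre of its underside
- beaker: bystander: glass beaker, 68 mm across, 85 mm high, to the far right; origin at the centre of its underside
- seed_jar: bystander: amber jar with a yellow cap, 60 mm across, 80 mm high, to the far left; origin at the centre of its underside
There are look-alikes about, which are no part of the job. Leave any blue look-alike of the waiting1 alone.

How it is judged:
On the way, in this order (a step that is already met when the one before it is completed fails the run):
1. all seedling pots are upright in the grow-on tray, and all bare pots upright in the propagator (x of sprouted1 in the frame of grow_tray between -0.07 and 0.07 m and y of sprouted1 in the frame of grow_tray between -0.13 and 0.13 m and z of sprouted1 in the frame of grow_tray between -0.005 and 0.012 m and angle between each of sprouted1, sprouted2, sprouted3, waiting1, waiting2, sown1, sown2, sown3's own z axis and vertical below 0.15 rad and x of sprouted2 in the frame of grow_tray between -0.07 and 0.07 m and y of sprouted2 in the frame of grow_tray between -0.13 and 0.13 m and z of sprouted2 in the frame of grow_tray between -0.005 and 0.012 m and x of sprouted3 in the frame of grow_tray between -0.07 and 0.07 m and y of sprouted3 in the frame of grow_tray between -0.13 and 0.13 m and z of sprouted3 in the frame of grow_tray between -0.005 and 0.012 m and x of waiting1 in the frame of propagator between -0.09 and 0.09 m and y of waiting1 in the frame of propagator between -0.15 and 0.15 m and z of waiting1 in the frame of propagator between -0.005 and 0.014 m and x of waiting2 in the frame of propagator between -0.09 and 0.09 m and y of waiting2 in the frame of propagator between -0.15 and 0.15 m and z of waiting2 in the frame of propagator between -0.005 and 0.014 m and x of sown1 in the frame of propagator between -0.09 and 0.09 m and y of sown1 in the frame of propagator between -0.15 and 0.15 m and z of sown1 in the frame of propagator between -0.005 and 0.014 m and x of sown2 in the frame of propagator between -0.09 and 0.09 m and y of sown2 in the frame of propagator between -0.15 and 0.15 m and z of sown2 in the frame of propagator between -0.005 and 0.014 m and x of sown3 in the frame of propagator between -0.09 and 0.09 m and y of sown3 in the frame of propagator between -0.15 and 0.15 m and z of sown3 in the frame of propagator between -0.005 and 0.014 m), for 0.2 s.
2. the lid is shut (value of joint lid below 0.04 rad), for 0.2 s.
3. the mist button is pressed down, with the lid shut (value of joint lid below 0.04 rad and value of joint mist_button above 0.004 m).
At the end, for the whole second after the job is handed in: Each seedling pot stands in the grow-on tray and each bare pot in the propagator, upright within 0.15 rad, at rest, its underside on the floor there (within 8 mm); the lid is shut within 0.04 rad; the button, pressed after the lid was shut, is up again (all of step 1 and value of joint lid below 0.04 rad and linear speed of each of sprouted1, sprouted2, sprouted3, waiting1, waiting2, sown1, sown2, sown3 below 0.02 m/s and value of joint mist_button below 0.002 m); the robot touches nothing.
It fails at once if the lid is slammed (it turns faster than 2 rad/s towards shut) (velocity of joint lid below -2 rad/s).
It fails at once if the wash bottle is moved more than 3 cm or tipped (distance of wash_bottle from where it was at the start of the episode above 0.03 m or angle between wash_bottle's own z axis and vertical above 0.3 rad).
It fails at once if the beaker is moved more than 3 cm or tipped (distance of beaker from where it was at the start of the episode above 0.03 m or angle between beaker's own z axis and vertical above 0.3 rad).
It fails at once if the seed jar is moved more than 3 cm or tipped (distance of seed_jar from where it was at the start of the episode above 0.03 m or angle between seed_jar's own z axis and vertical above 0.3 rad).
Of sprouted1, sprouted2, sprouted3 only 2 to 3 are there at a start; the rules pass over those that are not, and their reading is None.
Of waiting1, waiting2 only 1 to 2 are there at a start; the rules pass over those that are not, and their reading is None.
Of sown1, sown2, sown3 only 2 to 3 are there at a start; the rules pass over those that are not, and their reading is None.
At some moment in a run one of sown1, sown2, sown3 may be knocked a few centimetres aside while the robot is not near it.
It also fails if it takes over 205 s, if anything falls off the work surface, if the arm or the gripper's body presses on something with over 40 N, if the wrist force passes 120 N, or if a joint passes its speed limit or range.

ROBOT

A 6-joint arm with a two-finger parallel gripper is mounted at the origin on the work surface. World frame = base frame: x ahead of the robot, y to its left, z up, the work surface at z = 0. Lengths are in m, angles in rad, forces in N, time in s.
With the tool pointing down it reaches from about 0.35 to 0.775 m from the base axis. Payload 7.3 kg.
Tool frame: the origin (TCP) lies at the very end of the fingers, on their centre line; the grasp point (between the pads) lies 19 mm behind it; z points along the fingers, y is the line along which they close (so a half turn about z gives the same grasp; the last joint's range is limited). The gripper opens to 92 mm and grips with 3 to 60 N. Pads are 19 mm wide; open, the fingers measure 130 mm over their backs; the gripper's body (75 mm by 190 mm) begins 47 mm behind the grasp point.
Start: joints at [0.995, 0.342, 1.524, -0, 1.275, -0.146], TCP at [0.219, 0.477, 0.227] pointing down, gripper open.
Joint ranges: [-2.53, 2.53], [-0.77, 2.02], [0.04, 2.7], [-1, 4.14], [0.28, 2.66], [-3.11, 3.11]. Speed limits (rad/s): [2.57, 2.57, 3.14, 3.14, 3.14, 3.14].

INTERFACE

Orientations are given as [roll, pitch, yaw] about the fixed x, y, z axes, in that order (R = Rz(yaw) Ry(pitch) Rx(roll)).
In Python, from rig import arm gives the robot as it stands. The module is installed in compiled form; this text tells all that it offers. Calls block until the motion is done:
- arm.reach(position, orientation): joint-space move of the TCP to a pose.
- arm.move_straight(position, rate=0.15, rot=None, until_force=None): straight line of the TCP; rot=None keeps the orientation; rate is the mean speed in m/s. With until_force (N) it stops when the force on the tool has changed by that much, and returns True; else False.
- arm.set_joints(angles): joint-space move.
- arm.grip(opening, grasp_force=None): opening from 0.0 (shut) to 1.0 (fully open); grasp_force is the grip in N (None keeps the last); returns when the fingers have stopped.
- arm.dwell(seconds).
- arm.inverse_kinematics(position, orientation): joint angles nearest the present ones, or None.
- arm.get_state(): the state.
- arm.capture(name): name is "scene" or "top" or "wrist"; returns the picture (420x560x3 uint8, red, green, blue); there is no depth.
- arm.camera_info(name): a dict with "fx", "fy", "cx", "cy" (pixels), "k1" (the pictures are not rectified: a ray, as slopes to the right and down, at radius r is drawn at 1 + k1 r^2 times it, then the intrinsics apply), "rvec" (rotation vector, rad) and "tvec" (3), from world to camera coordinates, as OpenCV has them; the wrist camera has in their place "mount" (4x4, takes a point from camera to tool coordinates, whose origin is the TCP and whose axes are the flange's). Camera axes: x right, y down, z forward; pixel columns grow to the right and rows downward; lengths in m; the calibration is good to about 2 mm. A picture is of the moment at which its call begins: read the wrist's pose just before it. camera_info takes no time and is no camera call.
A pose or a line that the arm cannot do raises arm.PlanningError and nothing moves.
- arm.close_job(): hands the job in; it is judged then, once.
The state is a dict: "time": time; "joint_pos": joint angles; "qd": joint speeds; "joint_efforts": joint torques, N m; "tool_pos": TCP position; "eef_rot": TCP orientation; "contact_force": force on the tool from outside, world axes, zero at the start; "wrist_torque": the same for the moment, N m; "grip_width": opening from 0.0 (shut) to 1.0 (fully open); "grasp_force": force on a finger pad.
Only numpy, scipy, OpenCV 4.12 (cv2) and the standard library are available. Lean on these libraries where they do the work, as an engineer would, in place of code of your own. Each camera call takes 0.05 s, during which the arm holds its last target. There are 200 camera calls.

## Working session

There is one attempt and no reset: what is moved stays moved. The work goes in short steps, each a Python script; the robot and the scene stay as the last script left them, time stands still between calls to the robot, and variables do not carry over. Pictures are saved under pics/ and viewed, at most 18 in all, crops included, and the job is handed in when it is done.

```bash
mkdir -p pics
python3 - <<'E'
from rig import arm
import cv2
for n in("scene","top"):
    cv2.imwrite(f"pics/{n}0.png",arm.capture(n)[:,:,::-1]); print(n,arm.camera_info(n))
print(arm.camera_info("wrist")); print(arm.get_state())
E
```

```text
scene {'fx': 419.4251074908736, 'fy': 419.4251074908736, 'cx': 274.0617466479838, 'cy': 200.9124256275945, 'k1': 0.04389881736193644, 'rvec': array([-0.02534346,  3.0215303 , -0.8428781 ]), 'tvec': array([0.57618878, 0.05099238, 1.21985034])}
top {'fx': 463.6561678539827, 'fy': 463.6561678539827, 'cx': 281.0583246034872, 'cy': 208.2799400994002, 'k1': -0.007833097906528207, 'rvec': array([ 2.14988757, -2.17058054,  0.1382185 ]), 'tvec': array([0.009214  , 0.58889618, 1.44801539])}
{'fx': 301.23192250651704, 'fy': 301.23192250651704, 'cx': 272.80884710479444, 'cy': 212.86981485235907, 'k1': -0.06245681455445496, 'mount': array([[-4.50708912e-04, -9.64641054e-01, -2.63566753e-01,
         7.06238652e-02],
       [ 9.99999898e-01, -4.40620628e-04, -9.73875446e-05,
        -7.10190661e-04],
       [-2.21889245e-05, -2.63566770e-01,  9.64641155e-01,
        -1.57723095e-01],
       [ 0.00000000e+00,  0.00000000e+00,  0.00000000e+00,
         1.00000000e+00]])}
{'time': 0.1, 'joint_pos': array([ 9.94965638e-01,  3.42608852e-01,  1.52489730e+00,  1.76504933e-05,
        1.27534265e+00, -1.45982691e-01]), 'qd': array([ 0.0022815 , -0.00202791, -0.00269865, -0.00034145,  0.00084075,
        0.00049259]), 'joint_efforts': array([ 1.84435332e-03, -4.32005274e+01, -2.44695318e+01,  7.19766947e-02,
        5.24856162e-02, -8.39102790e-05]), 'tool_pos': array([0.21856769, 0.47697294, 0.22614582]), 'eef_rot': array([-3.14035232e+00, -1.99424821e-04,  2.71173938e+00]), 'contact_force': array([ 0.30513426, -0.42601738,  0.37626388]), 'wrist_torque': array([-0.01049016, -0.0265692 ,  0.00291145]), 'grasp_force': 0.0, 'grip_width': 1.001088337774859}
```

View pics/scene0.png

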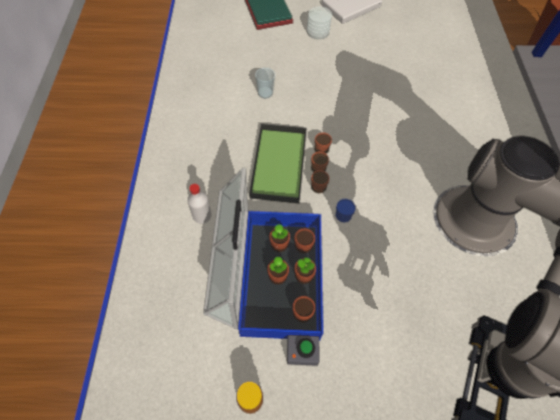

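View pics/top0.png

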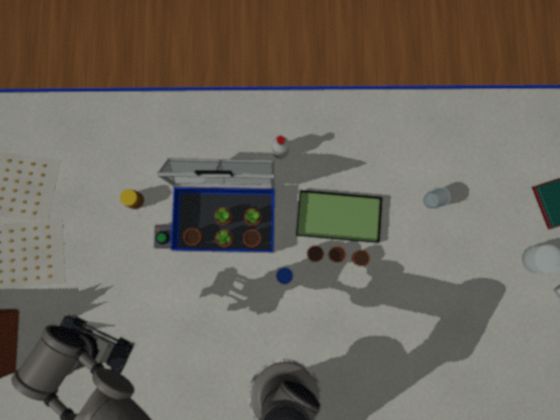

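The top view shows the propagator at about (223,220), with seedlings at (222,216), (252,216) and (223,238) and bare pots at (192,237) and (252,238). The tray is at (340,216) and the sown pots at (315,254), (337,255) and (360,258). The blue decoy is at (285,275) and the button at (162,238).

```bash
cat > h.py <<'E'
from rig import arm
import cv2, numpy as np
from scipy.spatial.transform import Rotation as R
def cam(n, pose=None):
    i=arm.camera_info(n)
    if n=="wrist":
        p,o=pose; T=np.eye(4); T[:3,:3]=R.from_euler('xyz',o).as_matrix(); T[:3,3]=p
        W=T@i['mount']; Rc,C=W[:3,:3],W[:3,3]
    else:
        Rw=cv2.Rodrigues(i['rvec'])[0]; Rc,C=Rw.T,-Rw.T@i['tvec']
    K=np.array([[i['fx'],0,i['cx']],[0,i['fy'],i['cy']],[0,0,1.]])
    return K,np.array([i['k1'],0,0,0.]),Rc,C
def px2w(c,uv,z):
    K,d,Rc,C=c
    q=cv2.undistortPoints(np.array(uv,float).reshape(-1,1,2),K,d)[:,0]
    D=np.c_[q,np.ones(len(q))]@Rc.T
    return C+D*((z-C[2])/D[:,2])[:,None]
def w2px(c,P):
    K,d,Rc,C=c
    return cv2.projectPoints(np.atleast_2d(np.array(P,float)),cv2.Rodrigues(Rc.T)[0],-Rc.T@C,K,d)[0][:,0]
E
python3 - <<'E'
from h import *
np.set_printoptions(precision=4,suppress=True)
im=cv2.imread("pics/top0.png"); c=cam("top")
hsv=cv2.cvtColor(im,cv2.COLOR_BGR2HSV)
# blue base
m=cv2.inRange(hsv,(110,150,60),(130,255,255)); m[:150]=0
cs=cv2.findContours(m,0,2)[0]
for k in sorted(cs,key=cv2.contourArea)[-2:]:
    r=cv2.minAreaRect(k); print("blue",cv2.contourArea(k),r); print(px2w(c,cv2.boxPoints(r),.07))
m=cv2.inRange(hsv,(0,0,0),(180,255,55)); m[:185]=0;m[245:]=0;m[:,:292]=0;m[:,390:]=0
k=max(cv2.findContours(m,0,2)[0],key=cv2.contourArea); r=cv2.minAreaRect(k); print("tray",r,px2w(c,cv2.boxPoints(r),.03))
for n,uv in dict(s=[(222,216),(252,216),(223,238)],w=[(192,237),(252,238)],sown=[(315,254),(337,255),(360,258)],btn=[(162,238)],hinge=[(195,172),(232,172)]).items():
    print(n,px2w(c,uv,.052 if n!='btn' else .063))
v=cv2.resize(im[145:290,140:390],None,fx=3.2,fy=3.2,interpolation=cv2.INTER_CUBIC)
cv2.imwrite("pics/crop1.png",v)
E
```

```text
blue 147.5 ((284.2500305175781, 275.2500305175781), (13.435027122497559, 14.142135620117188), 45.0)
[[ 0.3768  0.026   0.07  ]
 [ 0.407  -0.0051  0.07  ]
 [ 0.3778 -0.034   0.07  ]
 [ 0.3477 -0.0029  0.07  ]]
blue 6122.5 ((221.74432373046875, 219.074462890625), (102.91398620605469, 62.183414459228516), 1.0050859451293945)
[[0.4603 0.3492 0.07  ]
 [0.6551 0.3496 0.07  ]
 [0.6464 0.0262 0.07  ]
 [0.4517 0.0311 0.07  ]]
tray ((349.6437072753906, 200.47390747070312), (92.38966369628906, 40.11700439453125), 33.157920837402344) [[ 0.6421 -0.0581  0.03  ]
 [ 0.7523 -0.1313  0.03  ]
 [ 0.584  -0.377   0.03  ]
 [ 0.4768 -0.3025  0.03  ]]
s [[0.5642 0.1905 0.052 ]
 [0.5633 0.0957 0.052 ]
 [0.4947 0.1869 0.052 ]]
w [[0.4987 0.2843 0.052 ]
 [0.4938 0.0959 0.052 ]]
sown [[ 0.4418 -0.1012  0.052 ]
 [ 0.438  -0.17    0.052 ]
 [ 0.428  -0.2418  0.052 ]]
btn [[0.4958 0.3757 0.063 ]]
hinge [[0.7064 0.2776 0.052 ]
 [0.7053 0.1593 0.052 ]]
```

View pics/crop1.png

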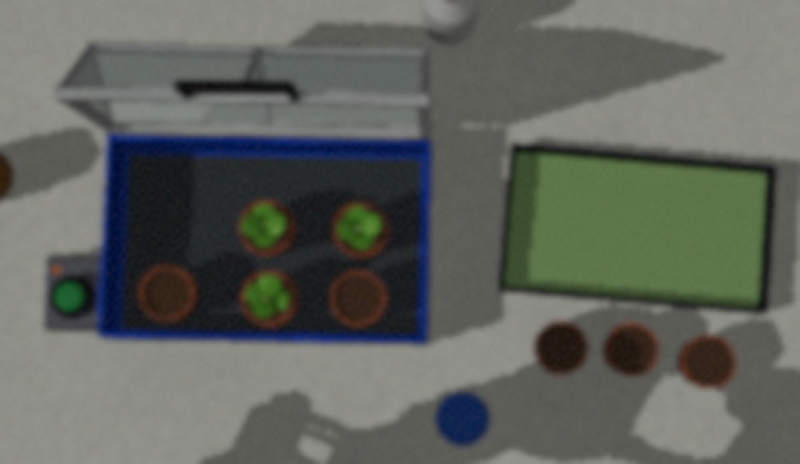

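Run:
```python
from h import *
np.set_printoptions(precision=4,suppress=True)
c=cam("top")
f=lambda a:np.array(a)/3.2+[139.6,144.6]
def fit(w,hx,hy):  # corners order (+x+y),(+x-y),(-x-y),(-x+y)
    m=np.array([[hx,hy],[hx,-hy],[-hx,-hy],[-hx,hy]]); mu=w[:,:2].mean(0)
    q=w[:,:2]-mu; a=np.arctan2((m[:,0]*q[:,1]-m[:,1]*q[:,0]).sum(),(m*q).sum())
    r=np.array([[np.cos(a),-np.sin(a)],[np.sin(a),np.cos(a)]])
    print(mu,a,"resid",(q-m@r.T).round(4).tolist())
fit(px2w(c,f([(108,135),(430,138),(427,341),(100,334)]),.07),.1,.16)
fit(px2w(c,f([(513,147),(773,167),(766,309),(501,289)]),.03),.075,.135)
for u in [(265,227),(359,228),(268,299),(166,294),(358,298),(561,348),(630,349),(707,361),(463,419)]: print(u,px2w(c,f([u]),.054))
print(px2w(c,f([(70,296)]),.063), arm.get_state()['tool_pos'])
# hover over propagator with wrist camera
st=arm.get_state()
try:
    arm.reach([.42,.19,.33],[np.pi,0,0]); 
    st=arm.get_state(); im=arm.capture("wrist"); cv2.imwrite("pics/w1.png",im[:,:,::-1]); print(st['tool_pos'],st['eef_rot'],st['joint_pos'],st['time'])
    np.savez("w1.npz",p=st['tool_pos'],o=st['eef_rot'])
except arm.PlanningError as e: print(e)
```

```text
[0.5547 0.1857] -0.023933420085222232 resid [[-0.0025, -0.0016], [-0.0007, 0.002], [0.0005, 0.0017], [0.0026, -0.0022]]
[ 0.5639 -0.1824] -0.08722722311760014 resid [[-0.0035, -0.0035], [-0.0028, 0.0034], [0.0036, 0.0025], [0.0026, -0.0024]]
(265, 227) [[0.5654 0.1889 0.054 ]]
(359, 228) [[0.5636 0.0963 0.054 ]]
(268, 299) [[0.4944 0.1856 0.054 ]]
(166, 294) [[0.5003 0.2856 0.054 ]]
(358, 298) [[0.4946 0.0974 0.054 ]]
(561, 348) [[ 0.4438 -0.1008  0.054 ]]
(630, 349) [[ 0.4422 -0.1682  0.054 ]]
(707, 361) [[ 0.4298 -0.2432  0.054 ]]
(463, 419) [[ 0.3761 -0.0043  0.054 ]]
[[0.4986 0.3774 0.063 ]] [0.2186 0.477  0.2261]
[0.4198 0.1903 0.3298] [-3.1415  0.0004  0.0014] [0.259  0.158  1.4881 0.0002 1.4959 1.8284] 1.825
```

View pics/w1.png

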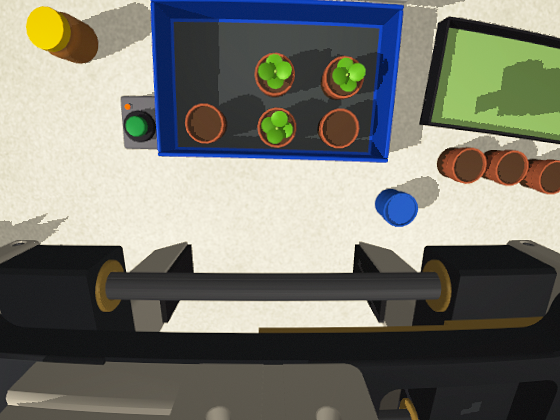

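The wrist view shows the pots clearly: rims at (274,74), (343,77), (277,127), (205,123) and (339,128), base front corners at (159,155) and (387,161), and sown pots at (463,165), (506,167) and (548,175).

```bash
cat >> h.py <<'E'
def wshot(save=None):
    st=arm.get_state(); im=arm.capture("wrist")[:,:,::-1].copy()
    if save: cv2.imwrite(f"pics/{save}.png",im)
    return im,cam("wrist",(st['tool_pos'],st['eef_rot']))
def pots(im,c,ztop):
    """rim centres (x,y,diam) of terracotta pots, rims at height ztop"""
    hsv=cv2.cvtColor(im,cv2.COLOR_BGR2HSV)
    m=cv2.inRange(hsv,(0,90,45),(14,255,255)); m[238:]=0
    out=[]
    for k in cv2.findContours(m,0,2)[0]:
        if cv2.contourArea(k)<150: continue
        h=cv2.convexHull(k)[:,0].astype(float)
        w=px2w(c,h,ztop)[:,:2]
        (x,y),r=cv2.minEnclosingCircle(w.astype(np.float32)); out.append((x,y,2*r))
    return np.array(out)
E
python3 - <<'E'
from h import *
np.set_printoptions(precision=4,suppress=True)
d=np.load("w1.npz"); c=cam("wrist",(d['p'],d['o'])); im=cv2.imread("pics/w1.png")
print(pots(im,c,.058)); print(pots(im,c,.052))
print(px2w(c,[(159,155),(387,161),(403,5),(152,2)],.07)); print(px2w(c,[(139,124)],.063))
print(px2w(c,[(421,124),(451,18)],.03))
for u in [(274,74),(343,77),(277,127),(205,123),(339,128)]: print(px2w(c,[u],.056))
E
```

```text
[[ 0.43   -0.1502  0.2109]
 [ 0.4941  0.099   0.058 ]
 [ 0.4953  0.1846  0.0548]
 [ 0.5015  0.2831  0.0573]
 [ 0.561   0.0984  0.0602]
 [ 0.5642  0.1883  0.0562]
 [ 0.6132  0.4588  0.0719]]
[[ 0.4292 -0.1549  0.2138]
 [ 0.4942  0.0978  0.0588]
 [ 0.4954  0.1846  0.0555]
 [ 0.5016  0.2844  0.0581]
 [ 0.562   0.0971  0.0611]
 [ 0.5653  0.1883  0.057 ]
 [ 0.615   0.4625  0.0729]]
[[0.4593 0.3467 0.07  ]
 [0.4514 0.0313 0.07  ]
 [0.6478 0.026  0.07  ]
 [0.6505 0.3413 0.07  ]]
[[0.5013 0.3737 0.063 ]]
[[ 0.503  -0.0307  0.03  ]
 [ 0.6494 -0.0602  0.03  ]]
[[0.5651 0.1881 0.056 ]]
[[0.562  0.0955 0.056 ]]
[[0.4961 0.1839 0.056 ]]
[[0.5017 0.2835 0.056 ]]
[[0.4952 0.0977 0.056 ]]
```

```bash
cat >> h.py <<'E'
PROP=(np.array([.5535,.187]),-.025); TRAY=[np.array([.564,-.182]),-.087]
def tow(fr,x,y):
    a=fr[1]; return fr[0]+[x*np.cos(a)-y*np.sin(a),x*np.sin(a)+y*np.cos(a)]
ZC=.20; GR=.032   # carry height of TCP, TCP above pot underside at grasp
def hop(xy,yaw,z=ZC,rate=.3):
    s=arm.get_state()['tool_pos']
    if s[2]<z-.005: arm.move_straight([s[0],s[1],z],rate=rate)
    arm.move_straight([*xy,z],rate=rate,rot=[np.pi,0,yaw])
def pick(xy,floor,yaw,op=.72):
    arm.grip(op); hop(xy,yaw)
    hit=arm.move_straight([*xy,floor+GR],rate=.12,until_force=8)
    arm.grip(0,grasp_force=15)
    s=arm.get_state(); print("pick",hit,s['tool_pos'].round(4),"w",round(s['grip_width'],3),"f",round(s['grasp_force'],1))
    if s['grip_width']<.5: raise SystemExit("missed")
    arm.move_straight([*xy,ZC],rate=.25)
def place(xy,floor,yaw,op=.72):
    hop(xy,yaw); w=arm.get_state()['grip_width']
    arm.move_straight([*xy,floor+GR+.02],rate=.2)
    hit=arm.move_straight([*xy,floor+GR+.001],rate=.05,until_force=6)
    s=arm.get_state(); arm.grip(op)
    print("place",hit,s['tool_pos'].round(4),"w",round(w,3),"t",round(s['time'],1))
    arm.move_straight([*xy,ZC],rate=.25)
E
python3 - <<'E'
from h import *
pick([.4958,.1845],.006,-.025)
hop(tow(TRAY,0,75e-3),TRAY[1])
im,c=wshot("w2"); place(tow(TRAY,0,.075),.004,TRAY[1])
hop(tow(TRAY,-.15,.0),TRAY[1],z=.3)
s=arm.get_state(); np.savez("w3.npz",p=s['tool_pos'],o=s['eef_rot']); wshot("w3")
E
```

```text
pick False [0.4961 0.1846 0.0385] w 0.582 f 15.0
place True [ 0.5702 -0.1072  0.0363] w 0.588 t 8.6
```

View pics/w3.png

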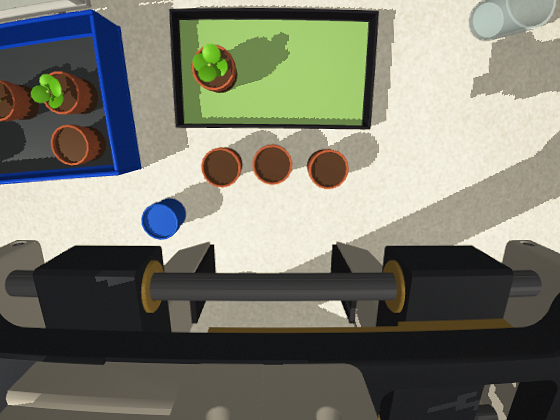

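The pot stands in the tray at (214,70). The tray corners are at (177,128), (372,129), (378,12) and (170,10), and the sown pots are at (222,167), (272,164) and (328,168).

Run:
```python
from h import *
np.set_printoptions(precision=4,suppress=True)
d=np.load("w3.npz"); c=cam("wrist",(d['p'],d['o'])); im=cv2.imread("pics/w3.png")
print(px2w(c,[(177,128),(372,129),(378,12),(170,10)],.03)); print(pots(im,c,.052)); print(pots(im,c,.056))
pick([.565,.1882],.006,-.025); place(tow(TRAY,0,-.005),.004,TRAY[1])
pick([.562,.0965],.006,-.025); place(tow(TRAY,0,-.085),.004,TRAY[1])
hop(tow(TRAY,-.15,.0),TRAY[1],z=.3)
s=arm.get_state(); np.savez("w4.npz",p=s['tool_pos'],o=s['eef_rot']); im,c=wshot("w4"); print(pots(im,c,.052))
```

```text
[[ 0.5021 -0.0443  0.03  ]
 [ 0.4772 -0.3123  0.03  ]
 [ 0.6243 -0.3235  0.03  ]
 [ 0.6501 -0.0576  0.03  ]]
[[ 0.4307 -0.2444  0.0563]
 [ 0.4451 -0.1026  0.056 ]
 [ 0.4426 -0.1705  0.054 ]
 [ 0.4926  0.0921  0.0722]
 [ 0.5605  0.1714  0.0625]
 [ 0.5589  0.0888  0.0704]
 [ 0.5681 -0.1089  0.057 ]]
[[ 0.4312 -0.2437  0.0557]
 [ 0.4455 -0.1033  0.0555]
 [ 0.443  -0.1706  0.0535]
 [ 0.4925  0.0894  0.0715]
 [ 0.5597  0.168   0.0618]
 [ 0.5582  0.0862  0.0697]
 [ 0.5673 -0.1095  0.0564]]
pick False [0.5653 0.1883 0.0385] w 0.583 f 15.0
place True [ 0.5632 -0.1869  0.0363] w 0.584 t 18.2
pick False [0.5623 0.0965 0.0385] w 0.582 f 15.0
place True [ 0.5563 -0.2665  0.0363] w 0.586 t 26.1
[[ 0.4312 -0.2449  0.0568]
 [ 0.4428 -0.1705  0.0537]
 [ 0.4745 -0.0954  0.056 ]
 [ 0.494   0.0925  0.0723]
 [ 0.568  -0.1085  0.0573]
 [ 0.5545 -0.2644  0.0588]
 [ 0.5622 -0.188   0.0561]]
```

View pics/w4.png

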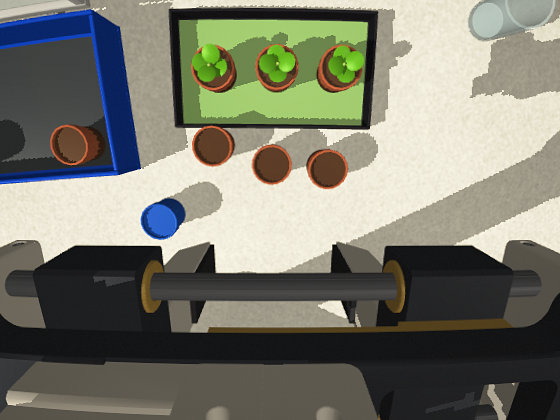

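The pot nearest the propagator has been knocked: it is now at (213,146), against the tray wall but upright. All three seedlings stand in the tray. I'll use the new positions.

Run:
```python
from h import *
np.set_printoptions(precision=4,suppress=True)
pick([.4745,-.0955],0,.1); place(tow(PROP,.01,.09),.006,-.025)
arm.grip(.72); hop([.44-.13,-.17],0,z=.28); im,c=wshot(); p=pots(im,c,.052); print(p)
p=p[p[:,0]<.49]; p2=p[np.argmin(abs(p[:,1]+.1705))]
if abs(p2[:2]-[.4428,-.1705]).max()>.008: raise SystemExit("moved")
pick(p2[:2],0,.61); place(tow(PROP,.01,0),.006,-.025)
hop([.31,-.2],0,z=.28); im,c=wshot(); p=pots(im,c,.052); print(p)
p=p[p[:,0]<.49]; p3=p[np.argmin(abs(p[:,1]+.2445))]
if abs(p3[:2]-[.431,-.2445]).max()>.008: raise SystemExit("moved")
pick(p3[:2],0,0); place(tow(PROP,.01,-.09),.006,-.025)
hop([.40,.19],0,z=.33); s=arm.get_state(); np.savez("w5.npz",p=s['tool_pos'],o=s['eef_rot']);wshot("w5"); print(s['time'])
cv2.imwrite("pics/scene5.png",arm.capture("scene")[:,:,::-1])
```

```text
pick False [ 0.4746 -0.0953  0.0324] w 0.588 f 15.0
place True [0.5654 0.2767 0.0382] w 0.579 t 35.0
[[ 0.4285 -0.2439  0.0578]
 [ 0.4413 -0.1705  0.0548]
 [ 0.4927  0.0922  0.0742]
 [ 0.5289 -0.2588  0.0396]]
pick False [ 0.4415 -0.1706  0.0324] w 0.581 f 15.0
place True [0.5631 0.1867 0.0383] w 0.581 t 45.2
[[ 0.4289 -0.245   0.0554]
 [ 0.4937  0.0913  0.076 ]
 [ 0.5288 -0.2603  0.0382]]
pick False [ 0.4291 -0.2451  0.0324] w 0.585 f 15.0
place True [0.5609 0.0968 0.0383] w 0.583 t 54.9
57.5417
```

View pics/w5.png

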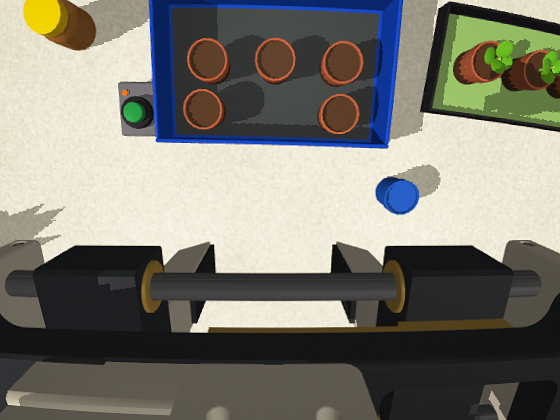

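View pics/scene5.png

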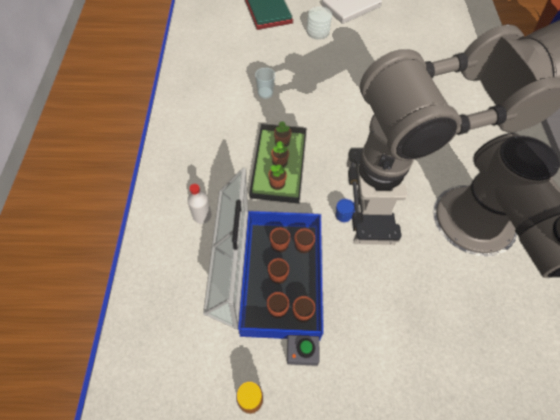

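All eight pots are placed and upright. Next, locate the lid handle and check reach.

Run:
```python
from h import *
np.set_printoptions(precision=4,suppress=True)
c=cam("top"); im=cv2.imread("pics/top0.png")
H=tow(PROP,.1,0); print("hinge",H)
print("top handle ends",px2w(c,np.array([(178,88),(298,92)])/3.2+[139.6,144.6],.306))
for th in (1.5,1.55,1.6,1.65):
    p=tow(PROP,.1-.235*np.cos(th)+.006*np.sin(th),0); P=[*p,.0705+.235*np.sin(th)+.006*np.cos(th)]
    print(th,P,w2px(c,[P]),w2px(cam("scene"),[P]))
for x in(.68,.70,.72):
  for z in(.30,.34,.38): print(x,z,arm.inverse_kinematics([x,.185,z],[np.pi,0,-.025]) is not None)
s=cv2.imread("pics/scene5.png")[150:340,190:260]
cv2.imwrite("pics/crop2.png",cv2.resize(s,None,fx=3,fy=3,interpolation=cv2.INTER_CUBIC))
```

```text
hinge [0.6535 0.1845]
top handle ends [[0.654  0.2306 0.306 ]
 [0.6497 0.1317 0.306 ]]
1.5 [np.float64(0.6428338034422867), np.float64(0.1847661895173671), np.float64(0.30533574506195904)] [[212.6087 176.1357]] [[241.7158 220.4727]]
1.55 [np.float64(0.6545803222226858), np.float64(0.18447246535277298), np.float64(0.30557395355131745)] [[212.7446 171.7406]] [[236.002  220.1977]]
1.6 [np.float64(0.666324062655492), np.float64(0.18417881066134287), np.float64(0.30522459958094594)] [[212.9118 167.4019]] [[230.3101 220.0597]]
1.65 [np.float64(0.678035671505645), np.float64(0.18388595942687294), np.float64(0.30428855635383056)] [[213.1094 163.1366]] [[224.6637 220.0592]]
0.68 0.3 True
0.68 0.34 True
0.68 0.38 True
0.7 0.3 True
0.7 0.34 True
0.7 0.38 True
0.72 0.3 True
0.72 0.34 True
0.72 0.38 True
```

View pics/crop2.png

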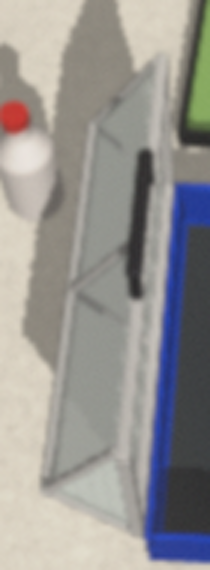

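The handle bar is at about (237,225) in the scene view, so the lid angle is about 1.54, which matches the top view. I'll push the bar from behind, then press it down from above.

```bash
cat >> h.py <<'E'
def bar(th,dx=0,dz=0):
    return np.array([*tow(PROP,.1-.235*np.cos(th)+.006*np.sin(th)+dx,0),.0705+.235*np.sin(th)+.006*np.cos(th)+dz])
YW=[np.pi,0,-.025]
E
python3 - <<'E'
from h import *
np.set_printoptions(precision=3,suppress=True)
arm.grip(0,grasp_force=15)
arm.move_straight([.45,.19,.39],rate=.25,rot=YW)
a=bar(1.54,.038,-.008)
arm.move_straight([a[0],a[1],.385],rate=.25)
print("down",arm.move_straight(a,rate=.1,until_force=6))
for th in np.arange(1.6,.69,-.1):
    hit=arm.move_straight(bar(th,.0155,-.008),rate=.08,until_force=25)
    s=arm.get_state(); print(round(th,2),hit,s['contact_force'],s['tool_pos'])
    if hit: break
cv2.imwrite("pics/scene6.png",arm.capture("scene")[:,:,::-1]); print(s['time'])
E
```

```text
down False
1.6 False [1.662 0.867 0.142] [0.682 0.184 0.298]
1.5 False [-0.44  -0.534  0.606] [0.658 0.184 0.298]
1.4 False [-0.276  0.797  0.105] [0.635 0.185 0.295]
1.3 False [ 0.548  0.206 -0.565] [0.612 0.186 0.291]
1.2 False [-0.171 -0.61   0.433] [0.59  0.186 0.284]
1.1 False [-0.354 -0.406  0.977] [0.568 0.187 0.275]
1.0 False [0.086 0.286 0.455] [0.547 0.187 0.264]
0.9 False [ 0.444 -1.606 -0.207] [0.528 0.188 0.251]
0.8 False [ 0.643 -0.408  0.037] [0.51  0.188 0.236]
0.7 False [-0.016 -0.64   0.277] [0.493 0.188 0.219]
65.825
```

View pics/scene6.png

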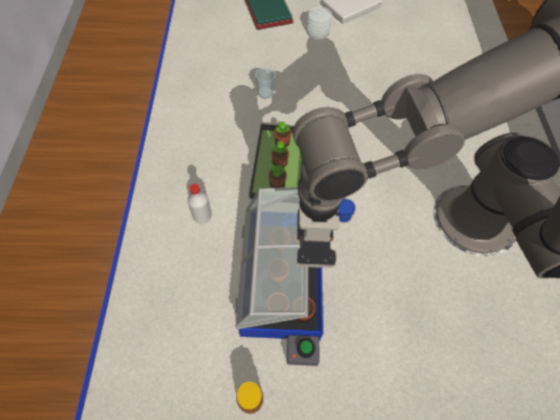

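The lid has come down to roughly 0.7 rad, as pushed. Now press the bar down from above.

Run:
```python
from h import *
np.set_printoptions(precision=3,suppress=True)
s=arm.get_state()['tool_pos']; arm.move_straight([s[0],s[1],.30],rate=.2)
b=bar(.66); arm.move_straight([b[0],b[1],.30],rate=.1)
print("touch",arm.move_straight(bar(.55,0,.006),rate=.05,until_force=4),arm.get_state()['tool_pos'],bar(.7))
for th in np.arange(.5,-.06,-.1):
    s=arm.get_state()['tool_pos']
    if bar(th)[2]+.006>s[2]-.002: continue
    hit=arm.move_straight(bar(max(th,-.03),0,.006),rate=.06,until_force=20)
    s=arm.get_state(); print(round(th,2),hit,s['contact_force'],s['tool_pos'])
    if hit: break
cv2.imwrite("pics/scene7.png",arm.capture("scene")[:,:,::-1]); print(s['time'],bar(0,0,.006))
```

```text
touch False [0.456 0.189 0.205] [0.478 0.189 0.226]
0.5 False [-0.437  0.878  0.348] [0.45  0.19  0.194]
0.4 False [ 0.874 -0.314  0.163] [0.439 0.19  0.173]
0.3 False [-0.357 -0.466  0.197] [0.431 0.19  0.152]
0.2 False [ 0.164 -0.429  0.453] [0.424 0.19  0.129]
0.1 False [-0.302 -0.052 -0.536] [0.42  0.19  0.106]
0.0 False [ 0.821 -0.133 -0.24 ] [0.419 0.19  0.082]
71.9417 [0.419 0.19  0.083]
```

View pics/scene7.png

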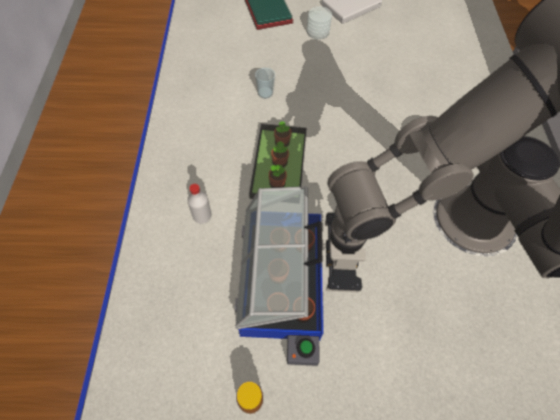

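The lid is still up. The bar is at about (314,244) in the scene view and my fingers passed in front of it. I'll solve for the actual angle.

Run:
```python
from h import *
np.set_printoptions(precision=3,suppress=True)
c=cam("scene")
for th in np.arange(.5,1.2,.05): print(round(th,2),bar(th),w2px(c,[bar(th)]))
s=cv2.imread("pics/scene7.png")[170:350,230:380]
cv2.imwrite("pics/crop3.png",cv2.resize(s,None,fx=3.3,fy=3.3,interpolation=cv2.INTER_CUBIC))
```

```text
0.5 [0.45  0.19  0.188] [[328.725 248.177]]
0.55 [0.456 0.189 0.198] [[326.535 246.203]]
0.6 [0.463 0.189 0.208] [[324.072 244.247]]
0.65 [0.47  0.189 0.217] [[321.336 242.315]]
0.7 [0.478 0.189 0.226] [[318.329 240.415]]
0.75 [0.486 0.189 0.235] [[315.057 238.555]]
0.8 [0.494 0.188 0.243] [[311.525 236.743]]
0.85 [0.503 0.188 0.251] [[307.741 234.985]]
0.9 [0.512 0.188 0.258] [[303.713 233.291]]
0.95 [0.522 0.188 0.265] [[299.452 231.668]]
1.0 [0.532 0.188 0.271] [[294.97  230.124]]
1.05 [0.542 0.187 0.277] [[290.28  228.665]]
1.1 [0.552 0.187 0.283] [[285.399 227.301]]
1.15 [0.563 0.187 0.287] [[280.343 226.036]]
```

View pics/crop3.png

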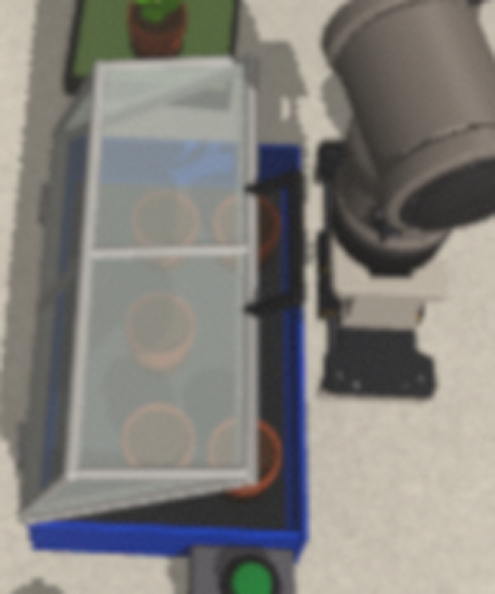

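The lid is at about 0.69 rad, as intended. My descent line slanted past the front of the bar. I'll retry straight down onto the bar.

```bash
python3 - <<'E'
from h import *
np.set_printoptions(precision=3,suppress=True)
arm.move_straight([.419,.19,.29],rate=.25)
b=bar(.69,.001); arm.move_straight([b[0],b[1],.29],rate=.15)
hit=arm.move_straight([b[0],b[1],.215],rate=.04,until_force=1.8)
z=arm.get_state()['tool_pos']; print("touch",hit,z,b)
for th in np.arange(.6,-.06,-.1):
    h=arm.move_straight(bar(max(th,-.03),.001,.006),rate=.06,until_force=20)
    s=arm.get_state(); print(round(th,2),h,s['contact_force'],s['tool_pos'])
    if h: break
cv2.imwrite("pics/scene8.png",arm.capture("scene")[170:350,230:380,::-1]); print(s['time'])
E
python3 -c "
import cv2;i=cv2.imread('pics/scene8.png');cv2.imwrite('pics/crop8.png',cv2.resize(i,None,fx=3.3,fy=3.3,interpolation=2))"
```

```text
touch True [0.476 0.189 0.229] [0.477 0.189 0.225]
0.6 False [0.384 0.168 0.385] [0.464 0.189 0.214]
0.5 False [ 0.175 -1.138  0.443] [0.451 0.19  0.194]
0.4 False [-0.025  0.836 -0.197] [0.44  0.19  0.173]
0.3 False [-0.382  0.016  0.751] [0.432 0.19  0.152]
0.2 False [-0.63  -0.363  1.165] [0.425 0.19  0.129]
0.1 False [ 0.521 -0.855  0.075] [0.421 0.19  0.106]
0.0 False [-1.028 -0.091  4.63 ] [0.42  0.19  0.082]
78.5917
```

View pics/crop8.png

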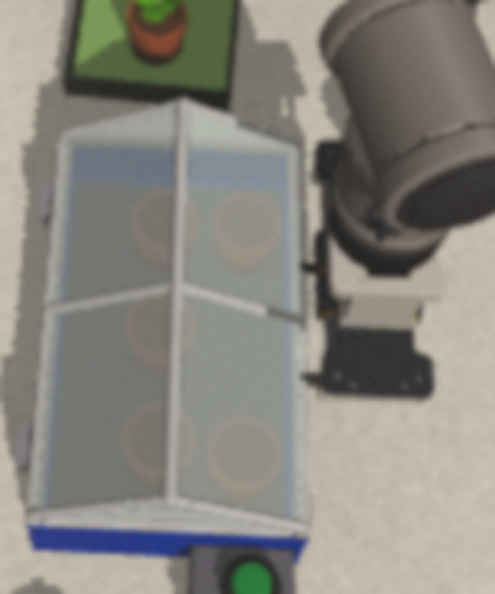

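The lid now rests on the base rim. I'll press the bar once more with force to be sure, then press the button with the tool tilted away from the roof.

Run:
```python
from h import *
np.set_printoptions(precision=3,suppress=True)
s=arm.get_state()['tool_pos']
h=arm.move_straight(s-[0,0,.008],rate=.02,until_force=12); s=arm.get_state(); print("seat",h,s['tool_pos'],s['contact_force'])
arm.move_straight([s['tool_pos'][0],s['tool_pos'][1],.25],rate=.2)
B=np.array([.4995,.3725]); ok=None
for yaw in(np.pi/2-.025,-np.pi/2-.025):
    o=(R.from_euler('x',-.3)*R.from_euler('xyz',[np.pi,0,yaw])).as_euler('xyz')
    q=arm.inverse_kinematics([*B,.2],o); print(yaw,q)
    if q is not None and ok is None: ok=o
arm.reach([*B,.2],ok)
arm.move_straight([*B,.09],rate=.15)
h=arm.move_straight([*B,.05],rate=.02,until_force=10)
s=arm.get_state(); print("press",h,s['tool_pos'],s['contact_force'],s['time'])
cv2.imwrite("pics/scene9.png",arm.capture("scene")[170:380,230:400,::-1]); 
i=cv2.imread('pics/scene9.png');cv2.imwrite('pics/crop9.png',cv2.resize(i,None,fx=2.8,fy=2.8,interpolation=2))
```

```text
seat True [0.42  0.19  0.082] [-2.205 -1.15   8.678]
1.5457963267948966 [ 0.639  0.671  1.085 -0.239  1.568  0.687]
-1.5957963267948965 [ 0.639  0.671  1.085 -0.239  1.568 -2.455]
press True [0.5   0.373 0.064] [-0.829  0.287  6.066] 83.1167
```

View pics/crop9.png

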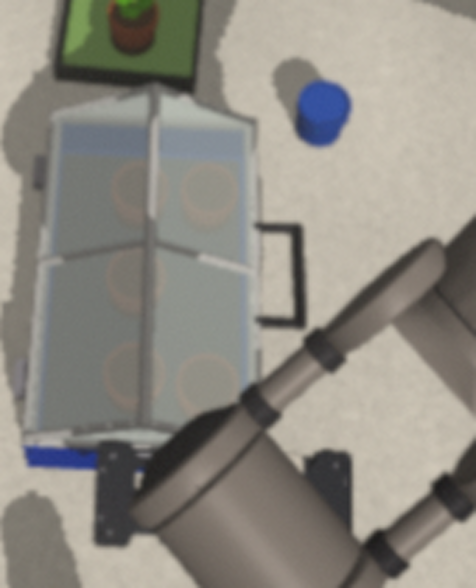

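The lid is shut, but the TCP at 64 mm suggests the button is only partly down. I'll press further.

Run:
```python
from h import *
np.set_printoptions(precision=4,suppress=True)
for k in range(6):
    s=arm.get_state()['tool_pos']
    h=arm.move_straight(s-[0,0,.0015],rate=.01,until_force=15); arm.dwell(.15)
    s=arm.get_state(); print(h,s['tool_pos'],s['contact_force'])
    if s['contact_force'][2]>18: break
```

```text
False [0.4997 0.3725 0.0635] [-2.6654 -0.6531  8.6962]
False [0.4997 0.3726 0.0634] [-2.444  -1.0208 10.0382]
False [0.4997 0.3726 0.0634] [-3.4881 -1.0949  9.712 ]
False [0.4997 0.3726 0.0634] [-3.8992 -2.2187 10.446 ]
False [0.4997 0.3726 0.0634] [-3.1896 -0.6029 10.5456]
False [0.4997 0.3726 0.0634] [-3.0974 -0.8731 10.2757]
```

The press is blocked at 63.4 mm, possibly by something other than the button. I'll retreat and press vertically (yaw 0, shifted towards the front so the body clears the roof), watching where contact begins.

Run:
```python
from h import *
np.set_printoptions(precision=4,suppress=True)
arm.move_straight([.4997,.3725,.2],rate=.15)
B=[.491,.379]
arm.reach([*B,.2],YW)
i=arm.capture("top"); cv2.imwrite("pics/top10.png",i[:,:,::-1])
arm.move_straight([*B,.08],rate=.15)
h=arm.move_straight([*B,.066],rate=.02,until_force=10); print(h,arm.get_state()['tool_pos'])
for z in np.arange(.064,.0545,-.001):
    h=arm.move_straight([*B,z],rate=.01,until_force=20); arm.dwell(.1)
    s=arm.get_state(); print(round(z,4),h,s['tool_pos'],s['contact_force'])
    if h or s['contact_force'][2]>15: break
print(s['time'])
```

```text
False [0.4908 0.3789 0.0661]
0.064 False [0.491  0.379  0.0641] [-1.079  -0.8287  3.5677]
0.063 False [0.491 0.379 0.063] [-2.0486 -0.7447  4.0618]
0.062 False [0.491 0.379 0.062] [-2.1316 -0.647   4.2686]
0.061 False [0.491  0.379  0.0612] [-1.3823 -1.8725  6.632 ]
0.06 False [0.4911 0.379  0.0612] [-3.9818 -2.6455 11.5667]
0.059 False [0.4911 0.3791 0.061 ] [-5.8367 -3.5696 17.2595]
91.9833
```

Run:
```python
from h import *
np.set_printoptions(precision=4,suppress=True)
B=[.491,.380]
arm.move_straight([*B,.075],rate=.05)
def F():
    f=[]
    for _ in range(12): arm.dwell(.02); s=arm.get_state(); f.append(s['contact_force'])
    return s['tool_pos'],np.mean(f,0)
for z in [.072,.070,.069,.068,.067,.066,.065,.064,.063,.062,.061,.060]:
    arm.move_straight([*B,z],rate=.02); p,f=F(); print(z,p,f)
im=arm.capture("scene")[170:380,230:400,::-1]; arm.move_straight([*B,.10],rate=.05)
i2=arm.capture("wrist")[:,:,::-1]; cv2.imwrite("pics/w11.png",i2); print(arm.get_state()['time'])
```

```text
0.072 [0.491  0.38   0.0719] [ 0.2116 -0.0656  0.0301]
0.07 [0.491 0.38  0.07 ] [ 0.0509 -0.049   0.0727]
0.069 [0.491 0.38  0.069] [-0.172   0.2801  0.0825]
0.068 [0.491 0.38  0.068] [0.0011 0.0152 0.2028]
0.067 [0.4911 0.3801 0.0671] [-0.0349  0.319   1.6162]
0.066 [0.4911 0.3801 0.0661] [0.7136 0.7115 2.11  ]
0.065 [0.4911 0.3801 0.0651] [1.1209 0.8336 2.616 ]
0.064 [0.4911 0.3801 0.0641] [1.2298 0.9485 3.1678]
0.063 [0.4911 0.3801 0.0631] [1.2764 1.2693 3.7634]
0.062 [0.4911 0.3801 0.0621] [1.8061 1.4263 4.3474]
0.061 [0.4911 0.3801 0.0613] [1.4046 1.2866 5.8539]
0.06 [0.4912 0.3801 0.0611] [-0.5329 -0.0225 11.7173]
98.95
```

View pics/w11.png

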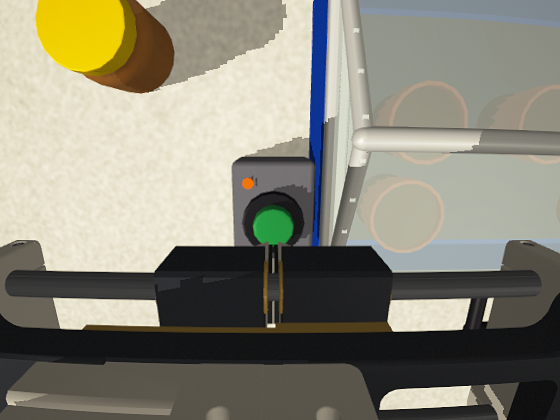

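Force rises linearly from 67.5 mm to a hard stop at 61.3 mm, so the button made its full 6 mm of travel with the lid shut. The picture shows it up again. I'll retract and hand in.

Run:
```python
from h import *
arm.move_straight([.47,.38,.28],rate=.15)
arm.dwell(.5)
im=arm.capture("scene")[:,:,::-1]; cv2.imwrite("pics/final.png",im)
```

```text
(no output)
```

View pics/final.png

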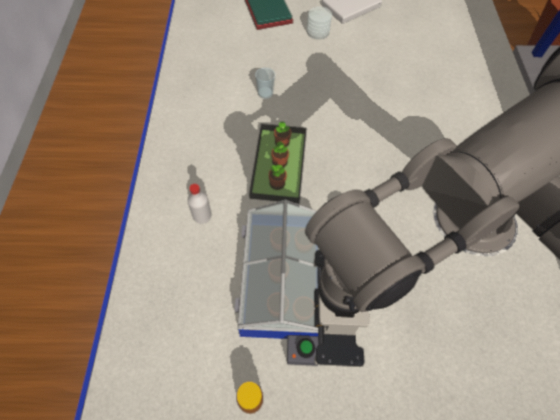

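The lid is shut, with the seedlings in the tray at about (280,155). The bottle, beaker and jar are where they were, and the button is up at (306,348).

```bash
python3 -c "
from rig import arm
print(arm.close_job())"
```

```text
the job is handed in; nothing more can be done
None
```

I handed the job in: three seedling pots are in the grow-on tray, five bare pots are in the propagator, the lid is shut and the mist button was pressed its full travel and is up again; the hand-in returned no verdict.

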